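# Flip the refill marker of the empty fittings bin

### The job

One of the three bins has run out of fittings: with the fingertips, push its aluminium flip marker right over on its hinge until it lies flat over the bin's mouth with the crossed strips showing, and leave it so. Push it gently, with the fingers never pinching it, do not lift, tip or shove any bin, and leave the other two markers and all the loose things on the bench as they are.

Things in the scene. Friction and masses are not known exactly. Their poses are not given: they have to be found in the camera images.
- bin_empty: The EMPTY one of three alike open-fronted grey steel bins, 200 mm long (x), 120 wide (y), walls 3; back 120 high, front lip 70 high; side walls slope from 70 to 120 over the first 70 mm behind the lip. Loose on the bench, about 0.8 kg with its marker. Origin: centre of its underside; -x is its front (the low lip), which faces the robot, z up.
- marker_empty (a joint): Flip marker on the empty bin. rad: 0 = paddle level in front of the bin, card face up, free edge towards the robot; grows as the edge rises and goes over; pi/2 upright; pi = level over the bin's mouth, crossed strips up. Stops at 0 and pi. Starts at 0 to 0.4. Friction hinge (0.03 N m, about 0.5 N at the edge): stays where left, does not fall.
- marker_empty_pivot (a point): On the hinge axis of the empty bin's marker, mid-width, at the bin's (-98.5, 0, 84) mm, with the bin's axes; the axis runs along y. Under it a steel rest strip, 40 mm wide, from 25 mm before to 25 mm behind the axis, top 3 mm below it; farther out nothing is under the paddle. Two lugs 33 to 36 mm to either side rise 8 mm above the axis.
- marker_empty_edge (a point): Middle of the free edge of the empty bin's marker (aluminium paddle, 60 mm wide, 4 mm thick, its plate reaching from 8 to 75 mm from the hinge axis), at half its thickness, 75 mm from the axis. Turns with the paddle; at joint 0 its axes are the bin's.
- bin_couplings: Bin of the same make filled with straight beige pipe couplings (38 mm across), to be left alone. Origin and axes as for the empty bin. Carries a marker like the other.
- marker_couplings (a joint): Flip marker on the bin of couplings, to be left as it is. rad: 0 = paddle level in front of the bin, card face up, free edge towards the robot; grows as the edge rises and goes over; pi/2 upright; pi = level over the bin's mouth, crossed strips up. Stops at 0 and pi. Starts at 0 to 0.25. Friction hinge (0.03 N m, about 0.5 N at the edge): stays where left, does not fall.
- bin_elbows: Bin of the same make filled with beige pipe elbows, to be left alone. Origin and axes as for the empty bin. Carries a marker like the other.
- marker_elbows (a joint): Flip marker on the bin of elbows, to be left as it is. rad: 0 = paddle level in front of the bin, card face up, free edge towards the robot; grows as the edge rises and goes over; pi/2 upright; pi = level over the bin's mouth, crossed strips up. Stops at 0 and pi. Starts at 0 to 0.25. Friction hinge (0.03 N m, about 0.5 N at the edge): stays where left, does not fall.
- die_a: Loose bystander: black heating die with a steel top, 40 mm across, 40 mm high, stands in front of the bins. Origin: centre of the underside.
- die_b: Loose bystander: the larger heating die, 48 mm across, 44 mm high, stands in front of the bins. Origin: centre of the underside.
- die_c: Loose bystander: the smallest heating die, 32 mm across, 36 mm high, to the right. Origin: centre of the underside.
- tee: Loose bystander: beige pipe tee lying flat, 76 by 53 by 34 mm. Origin: under the middle of its straight run.
- calliper: Loose bystander: steel calliper lying flat, 200 mm long, 8 mm high. Origin: middle of its beam, underside.
- screwdriver: Loose bystander: screwdriver lying flat. Origin: its underside.
- nipple: Loose bystander: brass double nipple standing on end, 38 mm across, 46 mm high. Origin: centre of the underside.

How it is judged:
By the outcome, as a careful person would: the job done as asked, in the order asked, and still so for the second after the job is handed in, with the robot touching nothing.
It also fails if it takes over 42 s, if anything falls off the work surface, if the arm or the gripper's body presses on something with over 40 N, if the wrist force passes 120 N, or if a joint passes its speed limit or range.

### The arm

A 7-joint arm with a two-finger parallel gripper is mounted at the origin on the work surface. World frame = base frame: x ahead of the robot, y to its left, z up, the work surface at z = 0. Lengths are in m, angles in rad, forces in N, time in s.
With the tool pointing down it reaches from about 0.425 to 0.925 m from the base axis. Payload 6.8 kg.
Tool frame: the origin (TCP) lies midway between the tips of the shut fingers; the grasp point (between the pads) lies 19 mm behind it; z points along the fingers, y is the line along which they close (so a half turn about z gives the same grasp; the last joint's range is limited). The gripper opens to 88 mm and grips with 3 to 60 N. Pads are 20 mm wide; open, the fingers measure 115 mm over their backs; the gripper's body (75 mm by 178 mm) begins 61 mm behind the grasp point.
Start: joints at [1.163, 0.477, 0.022, 1.555, -0.011, 1.109, -0.083], TCP at [0.199, -0.645, 0.223] pointing down, gripper open.
Joint ranges: [-2.96, 2.96], [-0.34, 2.1], [-1.41, 1.46], [0.24, 2.44], [-1.37, 4.51], [0.17, 1.92], [-2.96, 2.96]. Speed limits (rad/s): [2.39, 2.39, 3.14, 3.14, 3.14, 3.14, 3.14].

### API

Orientations are given as a rotation vector (axis times angle).
In Python, from cell import arm, vision, workorder gives the robot as it stands (arm), with the cameras (vision) and the job (workorder).
- The arm moves only by the shell command python3 inch.py 'ROWS' [FORCE]. ROWS is 1 to 20 rows, one to a line, with the numbers parted by commas; each row has 5 numbers: dx, dy, dz in m, then a turn about the tool's z in rad, then the opening from 0.0 (shut) to 1.0 (fully open); each row shifts and turns the commanded pose from where the row before left it, along the tool's axes as they then stand; what a row does not reach is not made up. A row lasts 1/12 s, in which the tool goes at most 0.0417 m and 0.125 rad, less where a joint would pass 70% of its speed; a pose out of reach is approached as far as the arm can. The fingers move at their own pace and stop on an object; FORCE is the grip in N (left out, the last holds). Time passes only in rows, so rows that do not move let the fingers close. It prints the time, the measured TCP pose, the force, the opening and the grip force at its end. Input that does not fit is refused with a message, and nothing moves.
- arm.sense(): the state, without advancing time (a new reading comes with each control period).
- vision.capture(name): name is "scene" or "top" or "wrist"; returns a dict with "img" (384x512x3 uint8, red, green, blue), "depth" (384x512 float32, m along the optical axis (not along the pixel's ray), 0 where there is no reading), "intrinsics" (3x3 intrinsics, pixels), "k1" (the pictures are not rectified: a ray, as slopes to the right and down, at radius r is drawn at 1 + k1 r^2 times it, then the intrinsics apply), "cam_to_world" (4x4, takes a point from camera to world coordinates); the wrist camera has in their place "T_tool_cam" (4x4, takes a point from camera to tool coordinates, whose origin is the TCP and whose axes are the flange's). Camera axes: x right, y down, z forward; pixel columns grow to the right and rows downward; lengths in m; the calibration is good to about 2 mm. A picture is of the moment at which its call begins: read the wrist's pose just before it.
- workorder.job_done(): hands the job in; it is judged then, once.
The state is a dict: "t": time; "joints": joint angles; "joint_velocities": joint speeds; "joint_efforts": joint torques, N m; "ee_pos": TCP position; "ee_rot": TCP orientation; "force": force on the tool from outside, world axes, zero at the start; "moment": the same for the moment, N m; "gripper_width": opening from 0.0 (shut) to 1.0 (fully open); "grip_force": force on a finger pad.
Only numpy, scipy, OpenCV 4.12 (cv2) and the standard library are available. Lean on these libraries where they do the work, as an engineer would, in place of code of your own. Each camera call takes 0.05 s, during which the arm holds its last target. There are 200 camera calls.

## Working session

There is one attempt and no reset: what is moved stays moved. The work goes in short steps, Python scripts to look and compute and a shell command to move; the robot and the scene stay as the last step left them, time stands still between calls to the robot, and variables do not carry over. Pictures are saved under pics/ and viewed, at most 10 in all, crops included, and the job is handed in when it is done.

```bash
ls; mkdir -p pics
python3 - <<'E'
from cell import arm, vision, workorder
import cv2,numpy as np
s=arm.sense();print(s['t'],s['ee_pos'],s['ee_rot'],s['gripper_width'])
for n in("scene","top"):
    c=vision.capture(n);np.savez(f"pics/{n}.npz",**c);cv2.imwrite(f"pics/{n}.png",c["img"][:,:,::-1]);print(c["cam_to_world"].round(3),c["k1"])
E
```

```text
cell.py
inch.py
pics
0.0 [ 0.19912091 -0.6443348   0.22170497] [-3.10464361e+00 -4.68803190e-01  6.70133202e-04] 1.0033648028029944
[[-0.886  0.233 -0.4    0.923]
 [ 0.463  0.471 -0.751  0.84 ]
 [ 0.014 -0.851 -0.525  0.652]
 [ 0.     0.     0.     1.   ]] 0.005539039633220513
[[ 0.008 -0.987  0.158  0.276]
 [-1.    -0.009 -0.009  0.053]
 [ 0.011 -0.158 -0.987  1.283]
 [ 0.     0.     0.     1.   ]] -0.19277038109219166
```

View pics/scene.png

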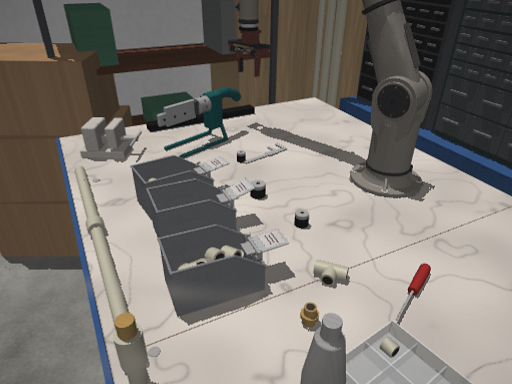

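View pics/top.png

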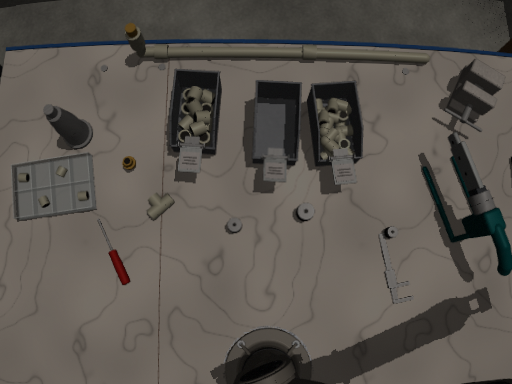

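The middle bin, at top pixel (277,120), is empty. Its marker is near (275,168), card side up. The bins with fittings are at about (196,112) and (335,125), and die_b stands at (305,212).

```bash
cat > h.py <<'E'
import numpy as np,cv2
def cloud(c):
    K=c["intrinsics"];h,w=c["depth"].shape
    u,v=np.meshgrid(np.arange(w),np.arange(h))
    D=np.array([float(c["k1"]),0,0,0,0])
    p=cv2.undistortPoints(np.stack([u,v],-1).reshape(-1,1,2).astype(float),K,D).reshape(h,w,2)
    d=c["depth"].astype(float)
    P=np.dstack([p[...,0]*d,p[...,1]*d,d]);T=c["cam_to_world"]
    return P@T[:3,:3].T+T[:3,3]
E
python3 - <<'E'
from h import *
c=np.load("pics/top.npz");W=cloud(c)
cv2.imwrite("pics/c1.png",cv2.resize(c["img"][70:230,230:380,::-1],None,fx=4.5,fy=3.75*1,interpolation=cv2.INTER_CUBIC))
a=cloud(np.load("pics/scene.npz"))
np.set_printoptions(precision=3,suppress=True)
for nm,cc in(("top",W),):
  for (u,v) in [(100,250),(277,165),(275,172),(275,178),(268,165),(284,165),(305,210),(234,225),(258,85),(298,85),(298,140),(256,140),(277,120),(189,160),(344,172),(391,231)]: print(u,v,cc[v,u])
# rim points of all bins z>.105
for cc in(W,a):
  m=(cc[...,2]>.1)&(cc[...,2]<.13)&(cc[...,0]>.4)&(cc[...,0]<.9)&(abs(cc[...,1])<.35)
  P=cc[m];print(len(P));hh=np.histogram(P[:,1],bins=np.arange(-.3,.3,.01));print([(round(b,2),n) for n,b in zip(*hh)])
E
```

```text
100 250 [0.321 0.47  0.001]
277 165 [ 0.547 -0.02   0.095]
275 172 [ 0.526 -0.014  0.104]
275 178 [ 0.51  -0.014  0.106]
268 165 [0.546 0.004 0.098]
284 165 [ 0.548 -0.039  0.09 ]
305 210 [ 0.435 -0.1    0.04 ]
234 225 [0.393 0.092 0.045]
258 85 [0.768 0.031 0.101]
298 85 [ 0.767 -0.077  0.109]
298 140 [ 0.613 -0.075  0.104]
256 140 [0.639 0.034 0.007]
277 120 [ 0.702 -0.026  0.002]
189 160 [0.559 0.212 0.092]
344 172 [ 0.532 -0.199  0.088]
391 231 [ 0.379 -0.339  0.034]
1756
[(np.float64(-0.3), np.int64(0)), (np.float64(-0.29), np.int64(0)), (np.float64(-0.28), np.int64(0)), (np.float64(-0.27), np.int64(0)), (np.float64(-0.26), np.int64(0)), (np.float64(-0.25), np.int64(75)), (np.float64(-0.24), np.int64(95)), (np.float64(-0.23), np.int64(30)), (np.float64(-0.22), np.int64(18)), (np.float64(-0.21), np.int64(18)), (np.float64(-0.2), np.int64(16)), (np.float64(-0.19), np.int64(14)), (np.float64(-0.18), np.int64(14)), (np.float64(-0.17), np.int64(17)), (np.float64(-0.16), np.int64(17)), (np.float64(-0.15), np.int64(19)), (np.float64(-0.14), np.int64(26)), (np.float64(-0.13), np.int64(1
[... 2711 characters left out ...]
p.float64(0.08), np.int64(0)), (np.float64(0.09), np.int64(0)), (np.float64(0.1), np.int64(0)), (np.float64(0.11), np.int64(0)), (np.float64(0.12), np.int64(0)), (np.float64(0.13), np.int64(9)), (np.float64(0.14), np.int64(499)), (np.float64(0.15), np.int64(69)), (np.float64(0.16), np.int64(9)), (np.float64(0.17), np.int64(8)), (np.float64(0.18), np.int64(10)), (np.float64(0.19), np.int64(9)), (np.float64(0.2), np.int64(9)), (np.float64(0.21), np.int64(10)), (np.float64(0.22), np.int64(10)), (np.float64(0.23), np.int64(11)), (np.float64(0.24), np.int64(12)), (np.float64(0.25), np.int64(201)), (np.float64(0.26), np.int64(490)), (np.float64(0.27), np.int64(1)), (np.float64(0.28), np.int64(0))]
```

View pics/c1.png

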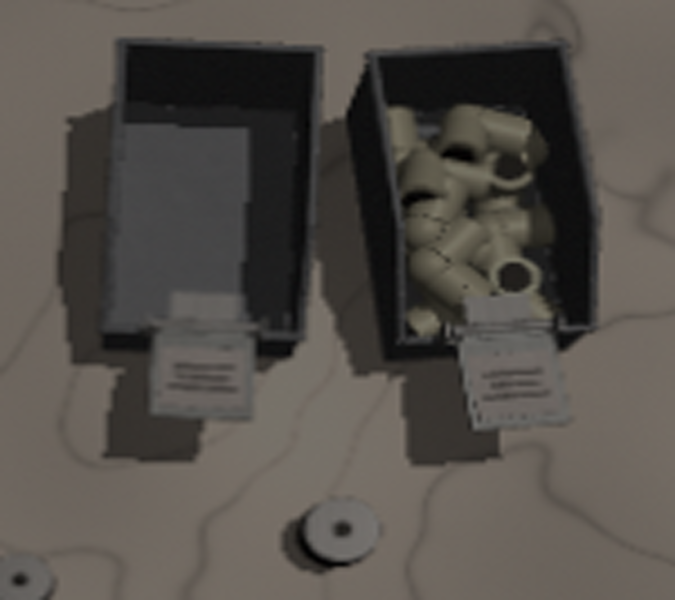

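Run:
```python
from h import *
np.set_printoptions(precision=4,suppress=True)
for n in("top","scene"):
  W=cloud(np.load(f"pics/{n}.npz"))
  m=(W[...,2]>.112)&(W[...,2]<.128)&(W[...,0]>.58)&(W[...,0]<.82)&(W[...,1]>-.1)&(W[...,1]<.06)
  P=W[m]
  for s,nm in((P[:,1]>.025,'L'),(P[:,1]<-.065,'R')):
    Q=P[s&(P[:,0]<.755)];f=np.polyfit(Q[:,0],Q[:,1],1);print(n,nm,len(Q),f, np.polyval(f,.66))
  Q=P[(abs(P[:,1]+.02)<.045)];f=np.polyfit(Q[:,1],Q[:,0],1);print('back',len(Q),f,np.polyval(f,-.02),np.ptp(Q[:,0]))
  r=cv2.minAreaRect(P[:,:2].astype(np.float32)*1000);print(r)
  # paddle: z .08-.125, x .46-.58
  m=(W[...,2]>.08)&(W[...,2]<.13)&(W[...,0]>.47)&(W[...,0]<.57)&(W[...,1]>-.06)&(W[...,1]<.02)
  Q=W[m];print('pad',len(Q),Q.min(0),Q.max(0))
  A=np.c_[Q[:,:2],np.ones(len(Q))];s=np.linalg.lstsq(A,Q[:,2],rcond=None)[0];print(s,np.abs(A@s-Q[:,2]).mean())
  for x0 in np.arange(.48,.57,.01):
    q=Q[(Q[:,0]>=x0)&(Q[:,0]<x0+.01)]
    if len(q):print(round(x0,2),len(q),np.median(q[:,2]),q[:,1].min(),q[:,1].max())
  for nm,b in(("diea",(.33,.46,.05,.14)),("dieb",(.38,.5,-.15,-.05)),("rightmk",(.45,.58,-.26,-.15)),("leftmk",(.45,.6,.15,.26))):
    m=(W[...,2]>.025)&(W[...,0]>b[0])&(W[...,0]<b[1])&(W[...,1]>b[2])&(W[...,1]<b[3]);Q=W[m];print(nm,Q.min(0),Q.max(0))
```

```text
top L 86 [-0.0264  0.0561] 0.038677802339288234
top R 110 [-0.0462 -0.046 ] -0.07655275945607538
back 104 [0.0365 0.7703] 0.7695387918244749 0.012227087438857809
((698.9080810546875, -20.904037475585938), (121.70643615722656, 151.29757690429688), 87.53775787353516)
pad 515 [ 0.5016 -0.0496  0.0818] [0.57   0.0191 0.1131]
[-0.3526  0.0264  0.2872] 0.0018378191458387533
0.5 63 0.10689778991023546 -0.040432132827548956 0.014302431916367035
0.51 73 0.10472799528651922 -0.04077481293871142 0.014253854085697286
0.52 85 0.10246142612688347 -0.040677853921082835 0.01413648446895556
0.53 70 0.09856482348689011 -0.04144897288666129 0.014018369128762531
0.54 77 0.09588473680683451 -0.04158424511475217 0.014004368157709307
0.55 74 0.09113208201163103 -0.042063576830497204 0.014034065309484048
0.56 73 0.08653320777219764 -0.049608021154112864 0.019125231803536646
diea [0.3771 0.0733 0.0255] [0.4153 0.1086 0.0453]
dieb [ 0.4114 -0.1216  0.0261] [ 0.4569 -0.0761  0.0486]
rightmk [ 0.4972 -0.2542  0.0295] [ 0.58   -0.1505  0.0992]
leftmk [0.527  0.15   0.0253] [0.6    0.2417 0.0941]
scene L 200 [-0.
[... 358 characters left out ...]
39 0.10722057701927745 -0.039878686307074473 0.019138725980018312
0.51 54 0.10486415829389834 -0.042397207901518685 0.01894764094209933
0.52 53 0.10206236726592177 -0.03946388319496186 0.0191154107612983
0.53 51 0.09846910452598079 -0.0383475416145066 0.01784854362440713
0.54 54 0.09453134337164038 -0.040950546089389084 0.018294754429790783
0.55 53 0.09134398238476904 -0.0449074775753866 0.01919799030371394
0.56 50 0.08754375004194648 -0.04704390892918375 0.01651615460729594
diea [0.3764 0.075  0.0251] [0.415  0.1155 0.0422]
dieb [ 0.4109 -0.1225  0.0256] [ 0.4546 -0.0733  0.0463]
rightmk [ 0.4994 -0.2554  0.0452] [ 0.5798 -0.1514  0.0967]
leftmk [0.5277 0.1546 0.0718] [0.5999 0.2463 0.0922]
```

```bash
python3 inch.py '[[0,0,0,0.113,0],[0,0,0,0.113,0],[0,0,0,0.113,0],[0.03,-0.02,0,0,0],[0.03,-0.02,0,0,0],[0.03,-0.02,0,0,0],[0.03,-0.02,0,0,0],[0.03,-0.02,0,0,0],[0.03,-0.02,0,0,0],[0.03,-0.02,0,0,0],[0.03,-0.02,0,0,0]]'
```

```text
refused: ROWS must be rows one to a line, with the numbers parted by commas. Nothing was moved.
```

Nothing moved. I misread the format; it is rows one to a line, with the numbers parted by commas. Resending.

```bash
python3 inch.py '0,0,0,0.113,0
0,0,0,0.113,0
0,0,0,0.113,0
0.03,-0.02,0,0,0
0.03,-0.02,0,0,0
0.03,-0.02,0,0,0
0.03,-0.02,0,0,0
0.03,-0.02,0,0,0
0.03,-0.02,0,0,0
0.03,-0.02,0,0,0
0.03,-0.02,0,0,0' && python3 inch.py '0,-0.04,0,0,0
0,-0.04,0,0,0
0,-0.04,0,0,0
0,-0.04,0,0,0
0,-0.04,0,0,0
0,-0.04,0,0,0
0,-0.04,0,0,0
0,-0.04,0,0,0
0,-0.04,0,0,0
0,-0.04,0,0,0
0,-0.04,0,0,0
0,-0.04,0,0,0
0,0,0,0,0
0,0,0,0,0'
```

```text
t: 1.02
ee_pos: [0.4466, -0.4931, 0.2223]
ee_rot: [-3.14, 0.062, 0.001]
force: [0.3, -0.1, 0.1]
gripper_width: 0.203
grip_force: 0.0
t: 2.18
ee_pos: [0.4641, -0.0126, 0.2226]
ee_rot: [-3.141, 0.053, 0.0]
force: [-0.0, 0.1, -0.2]
gripper_width: 0.003
grip_force: 0.0
```

```bash
python3 inch.py '0,0,0.03,0,0
0,0,0.03,0,0
0,0,0.03,0,0
0,0,0.03,0,0
0,0,0.01,0,0
0,0,0,0,0
0,0,0,0,0'
python3 - <<'E'
from h import *
from cell import arm, vision, workorder
c=vision.capture("scene");np.savez("pics/s2.npz",**c)
cv2.imwrite("pics/s2.png",cv2.resize(c["img"][110:250,150:310,::-1],None,fx=4,fy=4,interpolation=cv2.INTER_CUBIC))
E
```

```text
t: 2.77
ee_pos: [0.4644, -0.0157, 0.093]
ee_rot: [3.141, -0.064, -0.001]
force: [-0.0, 1.1, 0.2]
gripper_width: 0.006
grip_force: 0.0
```

View pics/s2.png

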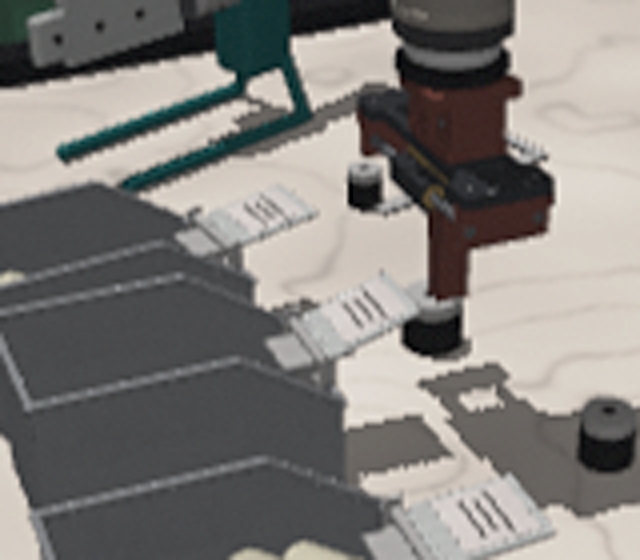

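```bash
python3 inch.py '0.01,0,0,0,0
0.01,0,0,0,0
0.002,0,0,0,0
0,0,0,0,0' ; python3 inch.py '0.002,0,-0.002,0,0
0.002,0,-0.002,0,0
0,0,0,0,0'; python3 inch.py '0.002,0,-0.002,0,0
0.002,0,-0.002,0,0
0,0,0,0,0'
```

```text
t: 3.15
ee_pos: [0.4882, -0.0156, 0.0935]
ee_rot: [-3.141, 0.062, -0.004]
force: [0.0, -0.2, 0.3]
gripper_width: 0.002
grip_force: 0.0
t: 3.4
ee_pos: [0.49, -0.0158, 0.0969]
ee_rot: [3.141, -0.062, -0.001]
force: [-1.6, 0.3, 0.3]
gripper_width: 0.009
grip_force: 0.6
t: 3.65
ee_pos: [0.4923, -0.0161, 0.1004]
ee_rot: [3.14, -0.061, -0.006]
force: [-5.7, 0.0, 2.4]
gripper_width: 0.005
grip_force: 2.8
```

```bash
python3 inch.py '-0.002,0,0,0,0
0,0,0,0,0'
python3 - <<'E'
from h import *
from cell import arm, vision, workorder
c=vision.capture("scene")
for c,n in((np.load("pics/scene.npz"),'old'),(c,'new')):
  W=cloud(c)
  m=(W[...,2]>.07)&(W[...,2]<.15)&(W[...,0]>.49)&(W[...,0]<.57)&(W[...,1]>-.02)&(W[...,1]<.02)
  Q=W[m];print(n,np.polyfit(Q[:,0],Q[:,2],1),Q[:,0].min())
  m=(W[...,2]>.112)&(W[...,2]<.128)&(W[...,0]>.58)&(W[...,0]<.82)&(abs(W[...,1]+.02)<.045)
  Q=W[m];print(len(Q),np.polyfit(Q[:,1]+.02,Q[:,0],1))
cv2.imwrite("pics/s3.png",cv2.resize(c["img"][150:220,190:290,::-1],None,fx=7,fy=7,interpolation=cv2.INTER_CUBIC))
E
```

```text
t: 3.82
ee_pos: [0.4922, -0.0159, 0.1008]
ee_rot: [3.141, -0.062, 0.001]
force: [-1.9, -0.0, 0.6]
gripper_width: 0.006
grip_force: 1.0
old [-0.35249512  0.28662079] 0.502353396683067
49 [0.03950999 0.7705319 ]
new [-0.55300441  0.39840649] 0.4900049494966006
48 [0.04639277 0.77138391]
```

View pics/s3.png

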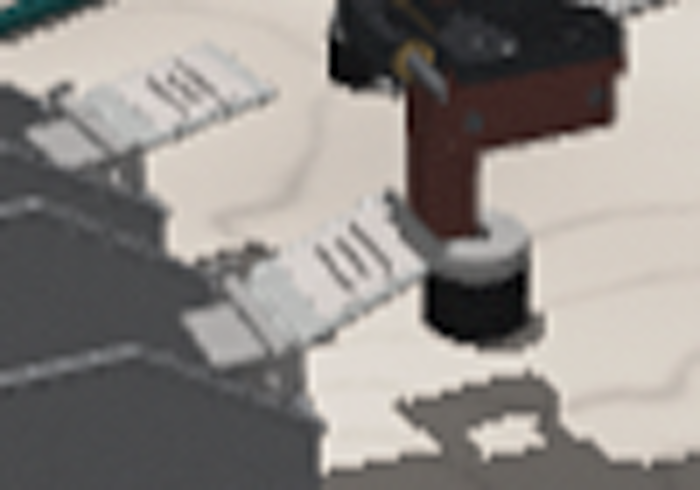

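```bash
python3 inch.py '0,0,-0.003,0,0
0,0,-0.003,0,0
0,0,0,0,0'
cat > ang.py <<'E'
from h import *
from cell import arm, vision, workorder
c=vision.capture("scene");W=cloud(c)
m=(W[...,2]>.085)&(W[...,2]<.17)&(W[...,0]>.515)&(W[...,0]<.57)&(W[...,1]>-.035)&(W[...,1]<.018)
Q=W[m];Q=Q[::1];f=np.polyfit(Q[:,0],Q[:,2],1);print(len(Q),'slope angle',np.arctan(-f[0]))
for x in np.arange(.515,.6,.01):
  mm=(abs(W[...,0]-x)<.005)&(W[...,1]>-.035)&(W[...,1]<.018)&(W[...,2]>.08)&(W[...,2]<.2)
  print(round(x,3),mm.sum(),np.median(W[mm][:,2]) if mm.any() else 0)
E
python3 ang.py
```

```text
t: 4.12
ee_pos: [0.4928, -0.0159, 0.1074]
ee_rot: [-3.141, 0.062, -0.002]
force: [-1.5, -1.0, 0.8]
gripper_width: 0.01
grip_force: 0.7
269 slope angle 0.41537413744693835
0.515 47 0.11087750125174212
0.525 78 0.10840785816488213
0.535 51 0.10256346044630271
0.545 48 0.09790264148507877
0.555 52 0.09351580984848074
0.565 48 0.0890033357713097
0.575 37 0.08636400501385555
0.585 22 0.0805665544818
0.595 15 0.0811023423495385
```

```bash
python3 inch.py '0.002,0,-0.003,0,0
0.002,0,-0.003,0,0
0.0025,0,-0.003,0,0
0,0,0,0,0';python3 ang.py|head -1; python3 inch.py '0.0025,0,-0.003,0,0
0.0025,0,-0.003,0,0
0.003,0,-0.003,0,0
0,0,0,0,0';python3 ang.py
```

```text
t: 4.5
ee_pos: [0.4975, -0.0162, 0.1159]
ee_rot: [3.141, -0.062, -0.005]
force: [-7.0, 0.2, 4.2]
gripper_width: 0.005
grip_force: 3.4
288 slope angle 0.5494455378495006
t: 4.88
ee_pos: [0.5049, -0.0166, 0.125]
ee_rot: [3.14, -0.062, -0.007]
force: [-10.0, 0.7, 7.5]
gripper_width: 0.005
grip_force: 4.7
325 slope angle 0.7511395540357066
0.515 128 0.15781915972605795
0.525 54 0.12563945664894782
0.535 63 0.11846865499082082
0.545 54 0.11037923628478818
0.555 63 0.10141367324673856
0.565 55 0.09321535751760712
0.575 44 0.08703422596701321
0.585 14 0.0811356673964137
0.595 17 0.08077386802788078
```

```bash
cat >> ang.py <<'E'
m=(W[...,2]>.112)&(W[...,2]<.128)&(W[...,0]>.74)&(W[...,0]<.82)&(abs(W[...,1]+.02)<.045)
Q=W[m];print('back',len(Q),np.polyfit(Q[:,1]+.02,Q[:,0],1),arm.sense()['force'])
E
python3 inch.py '-0.01,0,0,0,0
0,0,0.012,0,0
0,0,0,0,0';python3 ang.py; python3 inch.py '0.007,0,0,0,0
0.003,0,0,0,0
0,0,0,0,0'; python3 inch.py '0.003,0,-0.002,0,0
0.003,0,-0.002,0,0
0,0,0,0,0'; python3 ang.py
```

```text
t: 5.18
ee_pos: [0.4961, -0.0161, 0.1118]
ee_rot: [3.141, -0.061, -0.001]
force: [-0.6, -1.1, -0.1]
gripper_width: 0.005
grip_force: 0.0
306 slope angle 0.6724298429567888
0.515 22 0.13033868682174404
0.525 64 0.12645731342332023
0.535 62 0.1182895407298018
0.545 55 0.10962648908555694
0.555 60 0.1013803178603494
0.565 60 0.09338867394742645
0.575 46 0.08626214164777296
0.585 19 0.08067828952118838
0.595 18 0.08092306063020893
back 47 [0.03981634 0.77273684] [ 0.48808631 -0.16940143 -0.04938158]
t: 5.48
ee_pos: [0.5057, -0.0165, 0.1129]
ee_rot: [3.141, -0.062, -0.006]
force: [-7.6, 1.3, 5.8]
gripper_width: 0.007
grip_force: 3.5
t: 5.73
ee_pos: [0.5106, -0.0169, 0.117]
ee_rot: [3.14, -0.062, -0.009]
force: [-11.1, 0.9, 9.0]
gripper_width: 0.003
grip_force: 5.3
342 slope angle 0.8234634948661652
0.515 60 0.1449564812805922
0.525 91 0.14635726506512858
0.535 66 0.12557853589483747
0.545 61 0.11576388109448366
0.555 62 0.1069033279822672
0.565 64 0.09662229728452365
0.575 52 0.08763646862967517
0.585 25 0.08096982954600607
0.595 23 0.08104307664711619
back 48 [0.03502232 0.77518907] [-10.48096998  -0.07319209   9.57596895]
```

```bash
python3 inch.py '-0.003,0,-0.002,0,0
0,0,-0.003,0,0
0,0,0,0,0'; python3 inch.py '0.001,0,-0.003,0,0
0.001,0,-0.003,0,0
0,0,0,0,0'; python3 ang.py
```

```text
t: 6.03
ee_pos: [0.5109, -0.0166, 0.1227]
ee_rot: [-3.141, 0.062, -0.003]
force: [-1.7, 0.0, 1.2]
gripper_width: 0.004
grip_force: 0.6
t: 6.28
ee_pos: [0.5127, -0.0167, 0.1284]
ee_rot: [-3.141, 0.062, -0.002]
force: [0.8, -0.4, 0.6]
gripper_width: 0.006
grip_force: 0.2
359 slope angle 0.8552526945309828
0.515 51 0.15194720646314702
0.525 118 0.15707101705630336
0.535 60 0.13032154850344274
0.545 69 0.11911166240898996
0.555 69 0.10857183740162779
0.565 69 0.09752878659609931
0.575 51 0.08777210018168824
0.585 20 0.08140065887549064
0.595 16 0.08108957732512839
back 48 [0.03643023 0.77511185] [ 0.37645209  0.23446776 -0.55754826]
```

```bash
python3 inch.py '0.002,0,-0.002,0,0
0.002,0,-0.002,0,0
0,0,0,0,0'; python3 inch.py '0.002,0,-0.002,0,0
0.002,0,-0.002,0,0
0,0,0,0,0';python3 inch.py '0.002,0,-0.0015,0,0
0.002,0,-0.0015,0,0
0,0,0,0,0'; python3 ang.py
```

```text
t: 6.58
ee_pos: [0.5164, -0.0169, 0.132]
ee_rot: [-3.141, 0.062, -0.001]
force: [-0.3, -0.5, 0.1]
gripper_width: 0.006
grip_force: 0.2
t: 6.83
ee_pos: [0.5204, -0.017, 0.1361]
ee_rot: [-3.141, 0.062, -0.001]
force: [0.1, 0.3, 0.8]
gripper_width: 0.006
grip_force: 0.1
t: 7.08
ee_pos: [0.5243, -0.0172, 0.139]
ee_rot: [-3.141, 0.062, -0.001]
force: [-1.0, 0.4, -0.0]
gripper_width: 0.007
grip_force: 0.1
345 slope angle 0.8936191595892159
0.515 37 0.1588670789854027
0.525 48 0.16093369406310606
0.535 117 0.16493733449588566
0.545 69 0.13688617953842352
0.555 83 0.12268998290369393
0.565 85 0.10628581646322532
0.575 59 0.08975990446519888
0.585 23 0.08139048231908352
0.595 21 0.08101131598575806
back 48 [0.03728407 0.77508013] [-0.28313145  0.72385396  0.59614738]
```

```bash
python3 inch.py '0.003,0,-0.0015,0,0
0.003,0,-0.0015,0,0
0,0,0,0,0'; python3 inch.py '0.003,0,-0.001,0,0
0.003,0,-0.001,0,0
0.003,0,-0.001,0,0
0,0,0,0,0';python3 inch.py '0.003,0,-0.0005,0,0
0.003,0,0,0,0
0.003,0,0,0,0
0,0,0,0,0'; python3 ang.py
```

```text
t: 7.38
ee_pos: [0.5305, -0.0174, 0.1421]
ee_rot: [-3.141, 0.062, -0.001]
force: [0.8, -0.8, 1.2]
gripper_width: 0.006
grip_force: 0.2
t: 7.72
ee_pos: [0.5397, -0.0177, 0.145]
ee_rot: [-3.141, 0.062, -0.002]
force: [0.1, 0.0, -0.3]
gripper_width: 0.001
grip_force: 0.0
t: 8.05
ee_pos: [0.5484, -0.0181, 0.1452]
ee_rot: [-3.141, 0.062, -0.001]
force: [0.3, -0.4, 0.7]
gripper_width: 0.008
grip_force: 0.0
188 slope angle 0.6740712621362213
0.515 0 0
0.525 0 0
0.535 14 0.16152775053014035
0.545 48 0.16608703013810242
0.555 92 0.17243762340036897
0.565 126 0.14348845134238597
0.575 137 0.10639704900172542
0.585 26 0.0807474705822332
0.595 19 0.08105627254058767
back 49 [0.03977261 0.7751573 ] [ 0.18373909  0.05036741 -0.67553812]
```

```bash
python3 inch.py '0.006,0,0,0,0
0.006,0,0,0,0
0.006,0,0,0,0
0,0,0,0,0'; python3 inch.py '0.005,0,0.001,0,0
0.005,0,0.001,0,0
0.005,0,0.001,0,0
0.005,0,0.001,0,0
0,0,0,0,0';python3 inch.py '0.005,0,0.002,0,0
0.005,0,0.003,0,0
0.005,0,0.0025,0,0
0.004,0,0.003,0,0
0,0,0,0,0'; python3 ang.py
python3 - <<'E'
from h import *
from cell import arm, vision, workorder
c=vision.capture("scene")
cv2.imwrite("pics/s4.png",cv2.resize(c["img"][130:230,140:290,::-1],None,fx=5,fy=5,interpolation=cv2.INTER_CUBIC))
E
```

```text
t: 8.43
ee_pos: [0.5672, -0.0188, 0.1452]
ee_rot: [-3.141, 0.062, -0.002]
force: [0.4, -1.0, 0.3]
gripper_width: 0.007
grip_force: 0.0
t: 8.85
ee_pos: [0.5865, -0.0196, 0.1408]
ee_rot: [-3.141, 0.062, -0.0]
force: [-0.2, 0.2, -0.9]
gripper_width: 0.005
grip_force: 0.0
t: 9.27
ee_pos: [0.6052, -0.0203, 0.1299]
ee_rot: [-3.141, 0.062, 0.001]
force: [0.3, -0.5, 0.0]
gripper_width: 0.006
grip_force: 0.0Traceback (most recent call last):
  File "ang.py", line 5, in <module>
    Q=W[m];Q=Q[::1];f=np.polyfit(Q[:,0],Q[:,2],1);print(len(Q),'slope angle',np.arctan(-f[0]))
                      ~~~~~~~~~~^^^^^^^^^^^^^^^^^
    raise TypeError("expected non-empty vector for x")
TypeError: expected non-empty vector for x
```

View pics/s4.png

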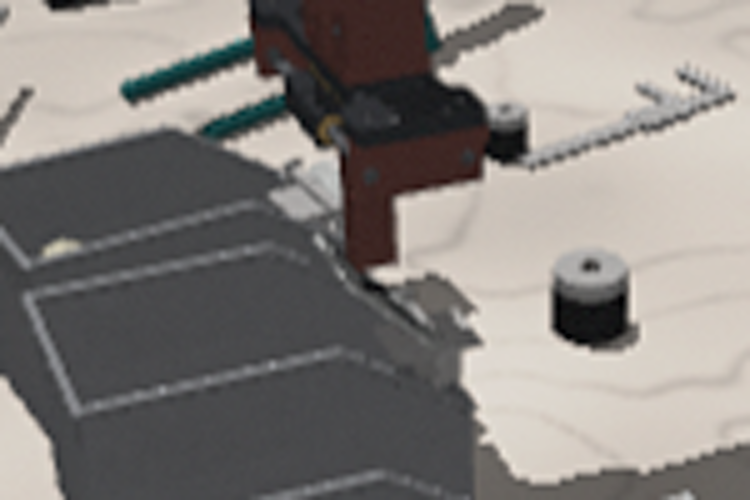

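The paddle is past upright and leaning back under the fingertip, around pixel (360,260) in the crop, and the forces are tiny. I'll keep following the arc down.

```bash
python3 inch.py '0.004,0,0.003,0,0
0.004,0,0.004,0,0
0.003,0,0.004,0,0
0.003,0,0.004,0,0
0,0,0,0,0'; python3 inch.py '0.002,0,0.005,0,0
0.002,0,0.005,0,0
0.002,0,0.005,0,0
0,0,0,0,0';python3 inch.py '0.001,0,0.004,0,0
0,0,0.004,0,0
0,0,0.002,0,0
0,0,0,0,0'
```

```text
t: 9.78
ee_pos: [0.6188, -0.0209, 0.1146]
ee_rot: [-3.141, 0.062, 0.002]
force: [-1.0, -0.3, -0.0]
gripper_width: 0.002
grip_force: 0.0
t: 10.12
ee_pos: [0.6243, -0.0211, 0.0994]
ee_rot: [3.141, -0.062, -0.002]
force: [0.3, 0.6, -0.5]
gripper_width: 0.004
grip_force: 0.0
t: 10.45
ee_pos: [0.6252, -0.0211, 0.0901]
ee_rot: [3.141, -0.062, -0.001]
force: [0.9, -0.7, -0.8]
gripper_width: 0.009
grip_force: 0.0
```

```bash
for i in 1; do python3 inch.py '0,0,0.002,0,0
0,0,0,0,0'|grep -E "pos|force"; done; python3 inch.py '0,0,0.0015,0,0
0,0,0,0,0'|grep -E "pos|force"; python3 inch.py '0,0,0.0015,0,0
0,0,0,0,0'|grep -E "pos|force"
```

```text
ee_pos: [0.6255, -0.0212, 0.0885]
force: [-0.4, -0.3, -0.6]
grip_force: 0.0
ee_pos: [0.6256, -0.0211, 0.0871]
force: [-0.0, -0.1, -0.3]
grip_force: 0.0
ee_pos: [0.6258, -0.0211, 0.0864]
force: [-2.0, -0.1, 4.9]
grip_force: 2.2
```

```bash
python3 inch.py '0,0,-0.003,0,0
0,0,-0.03,0,0
0,0,-0.04,0,0
0,0,-0.04,0,0
-0.04,0,-0.02,0,0
-0.04,0,0,0,0
-0.04,0.03,0,0,0
-0.02,0.04,0,0,0
0,0.04,0,0,0
0,0.04,0,0,0
0,0.04,0,0,0
0,0.04,0,0,0
0,0.04,0,0,0
0,0,0,0,0'
python3 - <<'E'
from h import *
from cell import arm, vision, workorder
from scipy.optimize import least_squares
for n in("scene","top"):
  c=vision.capture(n);np.savez(f"pics/{n}9.npz",**c)
  A=cloud(np.load(f"pics/{n}.npz"));B=cloud(c)
  if n=="scene":cv2.imwrite("pics/s9.png",cv2.resize(c["img"][110:270,120:310,::-1],None,fx=4,fy=3.7,interpolation=cv2.INTER_CUBIC))
  else: cv2.imwrite("pics/t9.png",cv2.resize(c["img"][70:230,160:380,::-1],None,fx=3.6,fy=3.6,interpolation=cv2.INTER_CUBIC))
  for W in(A,B):
    for y0,x0 in((-.02,.77),(.2,.79),(-.19,.77)):
      m=(W[...,2]>.112)&(W[...,2]<.128)&(W[...,0]>.74)&(W[...,0]<.85)&(abs(W[...,1]-y0)<.045)
      Q=W[m];print(n,y0,len(Q),Q[:,0].mean().round(4),np.median(Q[:,0]).round(4))
    for y0 in(.037,-.08):
      m=(W[...,2]>.112)&(W[...,2]<.128)&(W[...,0]>.65)&(W[...,0]<.75)&(abs(W[...,1]-y0)<.015);Q=W[m];f=np.polyfit(Q[:,0]-.7,Q[:,1],1);print(' side',f.round(4))
  m=(B[...,2]>.07)&(B[...,2]<.1)&(B[...,0]>.595)&(B[...,0]<.65)&(abs(B[...,1]+.02)<.025);Q=B[m];f=np.polyfit(Q[:,0]-.62,Q[:,2],1);print('paddle',len(Q),f,Q.min(0),Q.max(0))
E
```

```text
t: 12.12
ee_pos: [0.4838, -0.2874, 0.2175]
ee_rot: [3.136, -0.079, -0.0]
force: [0.3, -0.8, 0.5]
gripper_width: 0.003
grip_force: 0.0
scene -0.02 49 0.7706 0.7705
scene 0.2 86 0.8017 0.8016
scene -0.19 72 0.7641 0.7684
 side [-0.037  0.041]
 side [-0.0477 -0.0759]
scene -0.02 48 0.7753 0.7752
scene 0.2 86 0.8016 0.8016
scene -0.19 71 0.7641 0.7689
 side [-0.0441  0.0413]
 side [-0.042  -0.0755]
paddle 152 [0.00329306 0.08568495] [ 0.59560902 -0.04461818  0.08231507] [0.64951242 0.00362297 0.0890505 ]
top -0.02 104 0.7696 0.7693
top 0.2 94 0.8002 0.8
top -0.19 120 0.7689 0.7707
 side [-0.02    0.0376]
 side [-0.048  -0.0783]
top -0.02 104 0.7741 0.774
top 0.2 102 0.8001 0.7999
top -0.19 121 0.7687 0.7712
 side [-0.0161  0.0376]
 side [-0.0413 -0.0782]
paddle 360 [1.39266784e-05 8.48562484e-02] [ 0.59512362 -0.04494423  0.07702709] [0.64988006 0.0033028  0.09203268]
```

View pics/t9.png

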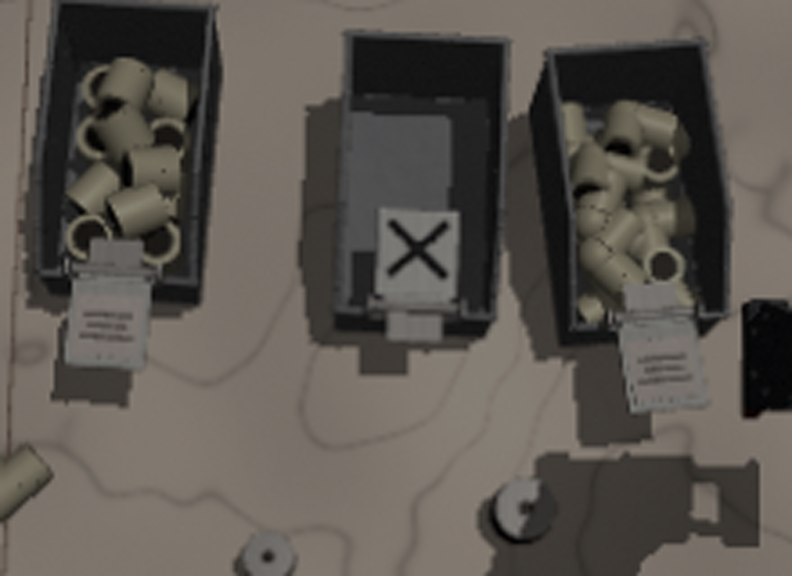

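View pics/s9.png

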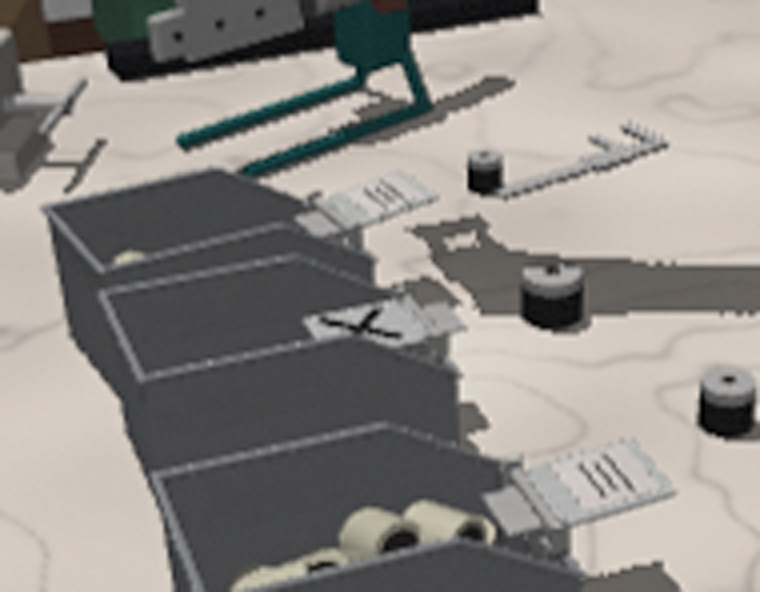

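The crossed strips show in both views, and the paddle lies flat at z ≈ 0.085 with a slope near 0. The other two bins and markers look unchanged.

```bash
python3 -c "
from cell import arm, vision, workorder
print(workorder.job_done())"
```

```text
the job is handed in; nothing more can be done
None
```

The empty (middle) bin's marker lies flat over its mouth with the crossed strips up, and the other markers and loose things look untouched; however, my early pushes (up to about 14 N) slid that bin about 4.6 mm back, and I left it there.

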